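Load the honing cartridge from its dock into the sharpener

ROBOT

A 7-joint arm with a two-finger parallel gripper is mounted at the origin on the work surface. World frame = base frame: x ahead of the robot, y to its left, z up, the work surface at z = 0. Lengths are in m, angles in rad, forces in N, time in s.
With the tool pointing down it reaches from about 0.4 to 0.875 m from the base axis. Payload 19.3 kg.
Tool frame: the origin (TCP) lies at the very end of the fingers, on their centre line; the grasp point (between the pads) lies 19 mm behind it; z points along the fingers, x is the direction in which the jaws open and shut, and the axes are right-handed (so a half turn about z gives the same grasp; the last joint's range is limited). The gripper opens to 85 mm and grips with 20 to 120 N. Pads are 22 mm wide; open, the fingers measure 114 mm over their backs; the gripper's body (76 mm by 85 mm) begins 54 mm behind the grasp point. The pads swing forward as they close: fully open they stand 13 mm farther back than shut.
Start: joints at [-0.07, 0.521, -0.036, 1.599, 0.021, 1.021, -0.113], TCP at [0.625, -0, 0.231] pointing down, gripper open.
Joint ranges: [-2.91, 2.91], [-0.3, 2.13], [-1.5, 1.42], [0.17, 2.43], [-1.26, 4.41], [0.16, 1.93], [-2.52, 2.52]. Speed limits (rad/s): [1.89, 1.89, 2.39, 2.39, 3.01, 3.01, 3.01].

INTERFACE

Orientations are given as [roll, pitch, yaw] about the fixed x, y, z axes, in that order (R = Rz(yaw) Ry(pitch) Rx(roll)).
In Python, from workcell import bot gives the robot as it stands.
- The arm moves only by the tool jog_arm, never from a script. Its argument "increments" is a list of rows, each an object of numbers: "wx", "wy", "wz": the turn, a rotation vector about the tool's x, y, z in degrees; "x", "y", "z": the shift along the tool's x, y, z in cm; "claw": the opening in per cent of the stroke, from 0 (shut) to 100 (fully open). A call has 1 to 10 rows; each row is the pose to reach, as a shift and turn from the pose measured when the call began, along the tool's axes at that moment; what a row does not reach only later rows make up. A row lasts 1/8 s, in which the tool goes at most 62.5 mm and 10.7 degrees, less where a joint would pass 70% of its speed; a pose out of reach is approached as far as the arm can. A call with a gripper value outside its range is refused whole. The fingers move at their own pace and stop on an object; "squeeze" is the grip in N (left out, the last holds). Time passes only in rows, so rows that repeat a pose let the fingers close. It gives the time, the measured TCP pose, the force and the opening at its end, in the units of the state.
- bot.observe(): the state, without advancing time (a new reading comes with each control period).
- bot.grab_frame(name): name is "scene" or "side" or "wrist"; returns a dict with "pixels" (480x640x3 uint8, red, green, blue), "fov_y" (degrees; the focal length in pixels is half the picture's height over the tangent of half this angle, whatever the lens; pixels are square), "cx", "cy" (the principal point, pixels), "origin" and "orientation" of the camera in the world. Camera axes: x right, y down, z forward; pixel columns grow to the right and rows downward; lengths in m; the calibration is good to about 2 mm. A picture is of the moment at which its call begins. There is no depth.
- bot.job_done(): hands the job in, once; it reports no verdict.
The state is a dict: "clock": time; "qpos": joint angles; "qd": joint speeds; "joint_efforts": joint torques, N m; "position": TCP position; "tool_rot": TCP orientation; "force": force on the tool from outside, world axes, zero at the start; "moment": the same for the moment, N m; "grip_width": finger opening in m.
Only numpy, scipy, OpenCV 4.12 (cv2) and the standard library are available. Lean on these libraries where they do the work, as an engineer would, in place of code of your own. Each camera call takes 0.05 s, during which the arm holds its last target.

TASK

The honing cartridge is parked in its storage dock: press it down so that the dock's catch lets go and it pops up, lift it out, set it into the empty slot of the knife sharpener and press it down until the sharpener's catch holds it down by itself. Press gently, feeling for the click (never more than about 20 N on the cartridge or the machines), and leave the other things on the bench where they are.

Things in the scene. Friction and masses are not known exactly. Their poses are not given: they have to be found in the camera images.
- cartridge: the honing cartridge: a grey plastic upright block 56 mm (its x) by 24 mm (its y) by 75 mm (its z, up), about 140 g, thin black ribs near its top, stone faces below; the same either way round. Origin: centre of its underside. It starts in the dock, held down with its upper 21 mm showing. Grip it across the 24 mm (along its y)
- cartridge_top (a point): centre of the cartridge's flat top face; press here, straight down, at 30 mm/s or slower, until the pressing force reaches about 14 N, then let go at once and fully: under 12 N may not reach the catch's click, over 20 N is too much. In both slots the spring pushes back with 4 N plus 0.2 N per mm pressed, plus a drag of 50 N per m/s; the stop beyond the click gives about 5 N/mm
- dock: the storage dock: a plain dark steel block, 104 mm (x) by 72 mm (y), top face 105 mm above the bench, on a plywood foot 130 x 100 mm; nothing stands above its top but the cartridge. Fixed to the bench. Origin on the bench under the centre of its slot; the slot's long side is along its x
- dock_mouth (a point): centre of the dock's slot in its top face, 105 mm above the bench
- dock_platform (a joint): how far the sprung platform in the dock's slot is pressed down, m: 0 is up; about 0.0185 is held down by the push-push catch (as it starts). To eject, press it to about 0.029 (click; firm stop at 0.030) and let go: it rises to 0 in about 1 s and the cartridge then stands 40 mm out of the slot
- sharpener: the knife sharpener: a bay block 104 mm (x) by 72 mm (y), bare metal top face 105 mm above the bench; 150 mm along its +x, a ribbed motor (113 mm high) and an abrasive wheel (124 mm high); base plate 300 x 150 mm. Fixed to the bench. Origin on the bench under the centre of the bay's slot; the slot's long side is along its x
- sharpener_mouth (a point): centre of the sharpener's empty slot in its top face, 105 mm above the bench. Both slots are 58.4 x 26.4 mm, with a 4 mm bevel round the mouth; a cartridge set in comes to rest on the sprung platform after entering 35 mm, 40 mm still showing
- sharpener_platform (a joint): how far the sprung platform in the sharpener's slot is pressed down, m: 0 is up (as it starts). Its push-push catch is worn, its depth not known beforehand: it clicks over somewhere from 0.020 to 0.035, a firm stop follows within 2 mm; let go, it rises some 8 to 10 mm and stays (0.012 to 0.027, cartridge 13 to 28 mm out). Let go before the click, or pressed a second time, it comes up to 0
- brush: a bystander: bench brush lying flat, about 170 mm long
- oil_bottle: a bystander: upright bottle, 52 mm across and 150 mm tall
- whetstone: a bystander: flat two-layer sharpening stone, 60 x 34 x 22 mm, lying flat
- knife: a bystander: long knife lying flat, about 320 mm long
- cleaver: a bystander: cleaver lying flat, about 320 mm long, 85 mm blade
- grease_jar: a bystander: low jar, 68 mm across, 60 mm tall
- screwdriver: a bystander: screwdriver lying flat, about 190 mm long
There are look-alikes about, which are no part of the job. There is more than one size of the cartridge; the one meant has the size given above.

How it is judged:
On the way:
1. the cartridge has been popped up by the dock: its platform is up with the cartridge standing on it in the slot (value of joint dock_platform below 0.004 m and horizontal distance between cartridge_top and dock_mouth below 0.006 m and z of cartridge_top in the frame of dock between 0.137 and 0.153 m), for 0.1 s.
At the end, for the whole second after the job is handed in: the cartridge stands upright in the sharpener's slot (within 4 mm of its centre), held down by the catch (platform 9.5 to 30 mm down, cartridge top 2 to 30.5 mm above the sharpener's top face), at rest (value of joint sharpener_platform between 0.0095 and 0.03 m and horizontal distance between cartridge_top and sharpener_mouth below 0.004 m and z of cartridge_top in the frame of sharpener between 0.107 and 0.1355 m and angle between cartridge's own z axis and vertical below 0.08 rad and linear speed of cartridge below 0.01 m/s); the robot touches nothing.
It fails at once if the cartridge is pressed on the dock or the sharpener with more than 25 N (contact force between cartridge and sharpener above 25 N or contact force between cartridge and dock above 25 N).
It fails at once if the fingers press on the dock or the sharpener with more than 25 N (contact force between the fingers and sharpener above 25 N or contact force between the fingers and dock above 25 N).
It fails at once if another thing on the bench is moved by more than 40 mm (distance of any of brush, oil_bottle, whetstone, knife, cleaver, grease_jar, screwdriver from where it was at the start of the episode above 0.04 m).
It also fails if it takes over 53 s, if anything falls off the work surface, if the arm or the gripper's body presses on something with over 40 N, if the wrist force passes 120 N, or if a joint passes its speed limit or range.

## Working session

There is one attempt and no reset: what is moved stays moved. The work goes in short steps, Python scripts to look and compute and a tool call to move; the robot and the scene stay as the last step left them, time stands still between calls to the robot, and variables do not carry over. Pictures are saved under pics/ and viewed, and the job is handed in when it is done.

Besides the shell and the picture viewer there is one more tool, called after ">>>" by a JSON object that holds its "api" and its "payload". jog_arm: Moves the arm, as the interface text tells. Its arguments: {"type":"object","properties":{"increments":{"type":"array","items":{"type":"object","properties":{"wx":{"type":"number"},"wy":{"type":"number"},"wz":{"type":"number"},"x":{"type":"number"},"y":{"type":"number"},"z":{"type":"number"},"claw":{"type":"number"}}}},"squeeze":{"type":"number"}},"required":["increments"]}

```bash
mkdir -p pics; ls; cat > h.py <<'E'
import numpy as np,cv2,pickle,os
from workcell import bot
from scipy.spatial.transform import Rotation as R
def grab(n,tag):
    f=bot.grab_frame(n); pickle.dump(f,open(f'pics/{tag}.pkl','wb')); cv2.imwrite(f'pics/{tag}.png',f['pixels'][:,:,::-1]); return f
def load(tag): return pickle.load(open(f'pics/{tag}.pkl','rb'))
def rot(f):
    o=np.array(f['orientation'],float); return o if o.shape==(3,3) else R.from_euler('xyz',o).as_matrix()
def foc(f): return f['pixels'].shape[0]/2/np.tan(np.radians(f['fov_y'])/2)
def ray(f,u,v):
    d=rot(f)@np.array([(u-f['cx'])/foc(f),(v-f['cy'])/foc(f),1.]); return np.array(f['origin']),d
def onz(f,u,v,z):
    o,d=ray(f,u,v); return o+d*(z-o[2])/d[2]
def proj(f,p):
    c=rot(f).T@(np.array(p)-np.array(f['origin'])); return f['cx']+foc(f)*c[0]/c[2],f['cy']+foc(f)*c[1]/c[2]
E
python3 - <<'E'
from h import *
for n in ['scene','side','wrist']:
    f=grab(n,n+'0'); print(n,{k:v for k,v in f.items() if k!='pixels'})
print(bot.observe())
E
```

```text
pics
scene {'fov_y': 51.7457371998511, 'cx': 323.2113399339672, 'cy': 242.95276259903542, 'origin': array([1.12143537, 0.62008102, 0.97518704]), 'orientation': array([-2.3723094 , -0.00479755,  2.40562878])}
side {'fov_y': 53.60792591008894, 'cx': 321.852407154474, 'cy': 246.06835206902977, 'origin': array([0.4074832 , 1.11403298, 0.80796706]), 'orientation': array([-2.13374472,  0.0241042 , -3.03893073])}
wrist {'fov_y': 69.22409833413342, 'cx': 319.4376614125618, 'cy': 245.74675043205727, 'origin': array([0.62612113, 0.06967163, 0.37381578]), 'orientation': array([2.86676140e+00, 7.57358537e-04, 3.49414235e-04])}
{'clock': 0.15, 'qpos': array([-0.07018288,  0.52186419, -0.03629427,  1.59985621,  0.02121224,
        1.02107418, -0.11278998]), 'qd': array([-2.07836026e-04, -6.67778702e-04, -2.23736324e-03, -9.09858349e-04,
       -1.17299433e-03, -9.01032347e-05, -1.11872393e-04]), 'joint_efforts': array([ 4.00798544e-04, -9.27376485e+01,  1.98035471e+00, -3.70049715e+01,
        1.79930578e-02,  6.46477114e-03, -1.41420460e-05]), 'position': array([ 6.24764963e-01, -6.14797611e-05,  2.30873829e-01]), 'tool_rot': array([ 3.14151264e+00,  8.12990486e-04, -4.21813702e-05]), 'force': array([ 0.67425124,  0.19669821, -0.83094175]), 'moment': array([-0.06794185,  0.02783949, -0.00626662]), 'grip_width': 0.08513919101393516}
```

View pics/scene0.png

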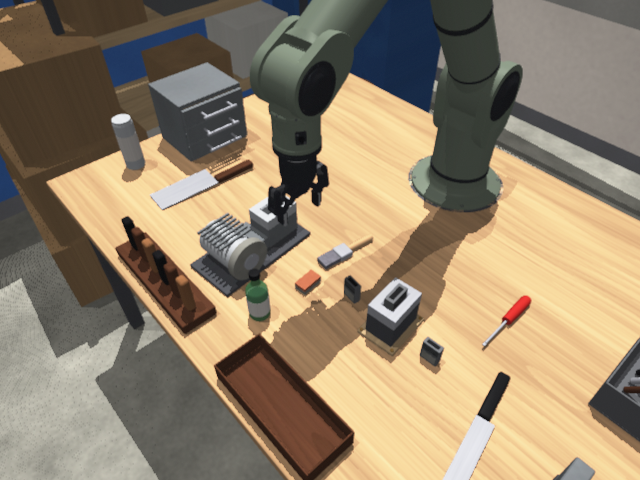

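View pics/side0.png

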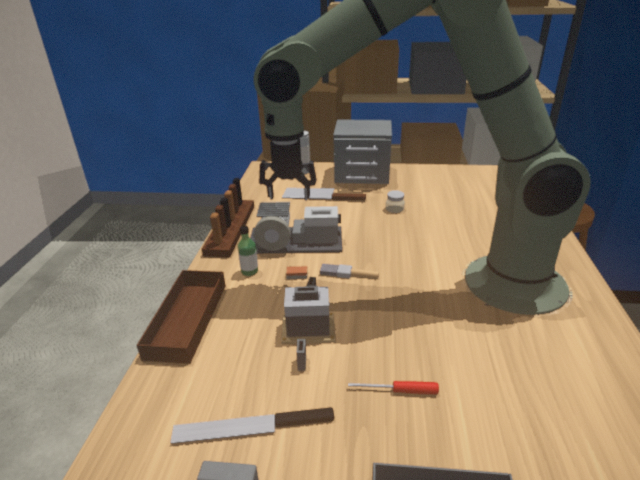

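View pics/wrist0.png

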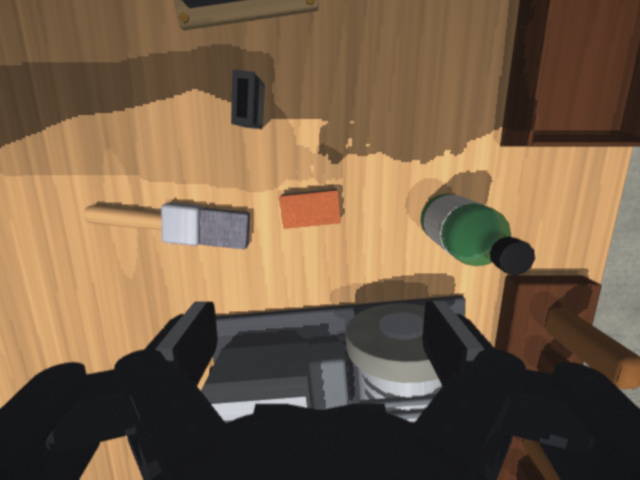

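```bash
python3 - <<'E'
from h import *
a=load('scene0')['pixels'];b=load('side0')['pixels']
c=lambda i,x,y,w,h:cv2.resize(i[y:y+h,x:x+w,::-1],(400,300),interpolation=cv2.INTER_CUBIC)
cv2.imwrite('pics/cr0.png',np.vstack([np.hstack([c(a,340,265,120,90),c(a,190,175,140,105)]),np.hstack([c(b,250,270,120,90),c(b,245,190,120,90)])]))
E
```

```text
(no output)
```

View pics/cr0.png

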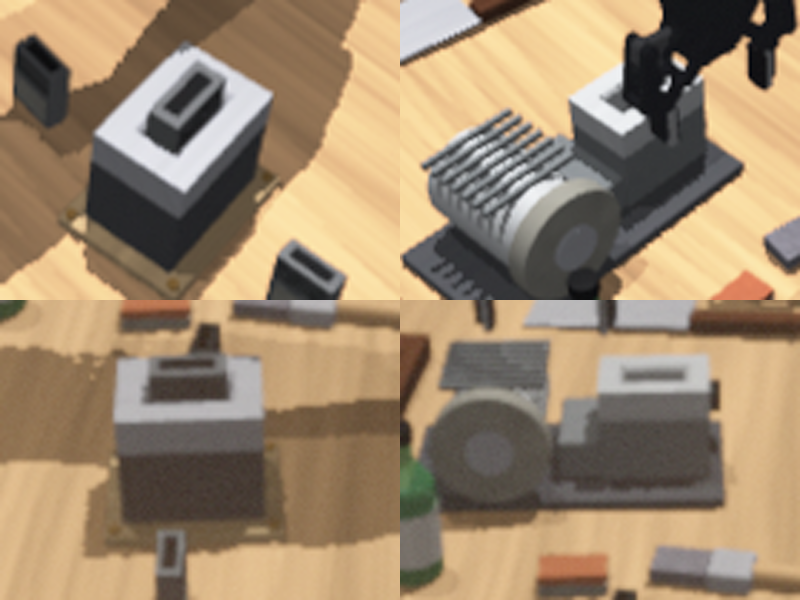

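```bash
python3 - <<'E'
from h import *
f=load('scene0');s=load('side0')
P=[onz(f,*q,.105) for q in [(397,277.6),(421.9,294.1),(395.5,322.6),(368.5,305.5)]]
print(np.round(P,4),np.mean(P,0)); print([np.linalg.norm(P[i]-P[i-3]) for i in range(4)])
Q=[onz(s,245+(x-400)*.3,190+(y-300)*.3,.105) for x,y in [(603,357),(710,357),(708,388.),(599,390)]]
print('dock side',[onz(s,250+x*.3,270+(y-300)*.3,.105).round(4) for x,y in [(117,357),(260,357),(263,419),(115,420)]])
print('sharp',np.round(Q,4),np.mean(Q,0)); print([np.linalg.norm(Q[i]-Q[i-3]) for i in range(4)])
# slot in side
print([onz(s,245+(x-400)*.3,190+(y-300)*.3,.105).round(4) for x,y in [(622,365),(688,365),(685,381),(620,381)]])
for n,z,px in [('B',.05,(352,285)),('C',.05,(431,345))]: print(n,onz(f,*px,z))
E
```

```text
[[0.501  0.1935 0.105 ]
 [0.4955 0.2628 0.105 ]
 [0.5964 0.2749 0.105 ]
 [0.6067 0.2052 0.105 ]] [0.54990157 0.23406158 0.105     ]
[np.float64(0.0695106933612349), np.float64(0.10159410585661151), np.float64(0.07043898857887138), np.float64(0.10635619310591474)]
dock side [array([0.6091, 0.2003, 0.105 ]), array([0.5043, 0.1929, 0.105 ]), array([0.4958, 0.2633, 0.105 ]), array([0.5984, 0.2719, 0.105 ])]
sharp [[ 0.6133 -0.2213  0.105 ]
 [ 0.511  -0.2271  0.105 ]
 [ 0.5083 -0.1657  0.105 ]
 [ 0.6084 -0.1559  0.105 ]] [ 0.56026967 -0.19249739  0.105     ]
[np.float64(0.10247364591653327), np.float64(0.061495906590034), np.float64(0.1005910857231383), np.float64(0.06554951212051978)]
[array([ 0.5931, -0.2061,  0.105 ]), array([ 0.5306, -0.2097,  0.105 ]), array([ 0.5307, -0.1779,  0.105 ]), array([ 0.5912, -0.1744,  0.105 ])]
B [0.55972797 0.10967203 0.05      ]
C [0.54961624 0.34409188 0.05      ]
```

>>> {"api": "jog_arm", "payload": {"increments": [{"x": -1.5,"y": 5,"claw": 0},{"x": -3,"y": 10,"claw": 0},{"x": -4.5,"y": 15,"claw": 0},{"x": -6,"y": 20,"claw": 0},{"x": -6.5,"y": 23,"claw": 0},{"x": -6.5,"y": 24,"claw": 0},{"x": -6.5,"y": 24,"claw": 0},{"x": -6.5,"y": 24,"claw": 0}]}}

```text
schema error: expected keys wx, wy, wz, x, y, z, claw
```

```bash
python3 - <<'E'
from h import *
f=grab('wrist','w1');s=bot.observe(); print(s['clock'],s['position'],s['tool_rot'],s['grip_width'],f['origin'],f['orientation'],proj(f,[.56,-.193,.105]))
E
```

```text
0.2 [ 6.24825113e-01 -2.79959561e-05  2.30960307e-01] [3.14154340e+00 6.29758011e-04 1.97580493e-05] 0.08502634518933033 [0.6261479  0.06967174 0.37389392] [2.86677248e+00 6.01169047e-04 3.44379432e-04] (np.float64(249.8330168035921), np.float64(435.1584001514558))
```

View pics/w1.png

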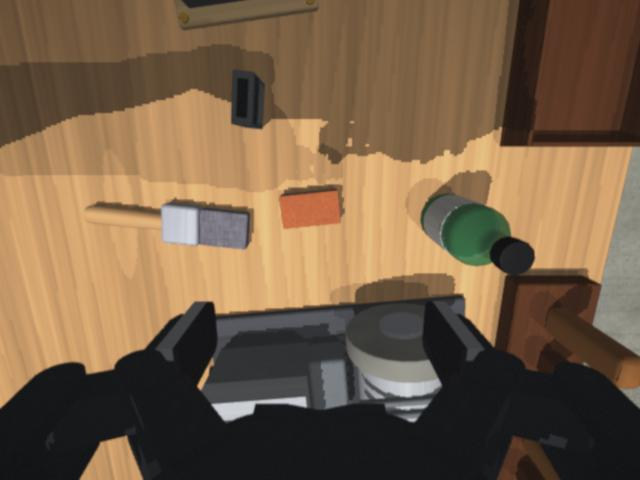

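>>> {"api": "jog_arm", "payload": {"increments": [{"x": -1.5,"y": 5,"z": 0,"wx": 0,"wy": 0,"wz": 0,"claw": 0},{"x": -3,"y": 10,"z": 0,"wx": 0,"wy": 0,"wz": 0,"claw": 0},{"x": -4.5,"y": 15,"z": 0,"wx": 0,"wy": 0,"wz": 0,"claw": 0},{"x": -6,"y": 20,"z": 0,"wx": 0,"wy": 0,"wz": 0,"claw": 0},{"x": -6.5,"y": 24,"z": 0,"wx": 0,"wy": 0,"wz": 0,"claw": 0},{"x": -6.5,"y": 24,"z": 0,"wx": 0,"wy": 0,"wz": 0,"claw": 0},{"x": -6.5,"y": 24,"z": 0,"wx": 0,"wy": 0,"wz": 0,"claw": 0}]}}

```text
clock: 1.08
position: [0.5599, -0.2393, 0.2308]
tool_rot: [-3.141, 0.001, 0.0]
force: [0.7, 0.5, 0.3]
grip_width: 0.0003
```

```bash
python3 - <<'E'
from h import *
f=grab('wrist','w1');s=bot.observe(); print(s['clock'],s['position'],s['tool_rot'],s['grip_width'],f['origin'],f['orientation'],proj(f,[.56,-.193,.105]))
E
```

```text
1.125 [ 0.56010234 -0.23888106  0.23089445] [-3.14103633e+00  7.38369815e-04  1.20908091e-03] -2.6796741502494306e-05 [ 0.56128844 -0.16970783  0.37388541] [2.86737412e+00 6.12210826e-04 6.88338390e-04] (np.float64(317.94272879602045), np.float64(179.65717163980074))
```

View pics/w1.png

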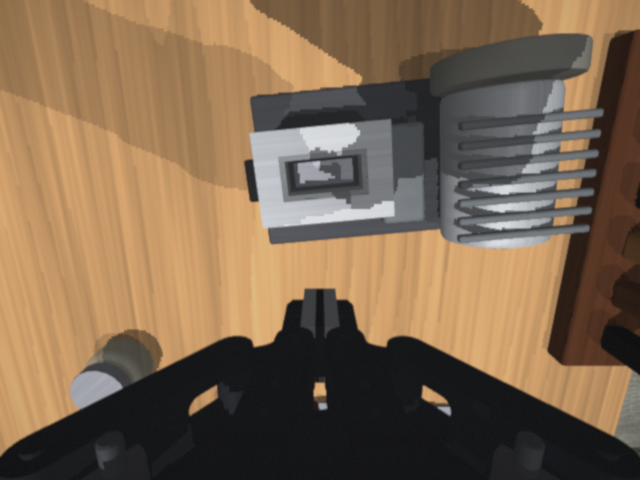

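The sharpener bay is at (320,175) with an empty slot (bevel outline about 279–368 x 149–201), motor to its +x. I'll enlarge it.

```bash
python3 - <<'E'
from h import *
a=load('w1')['pixels']
cv2.imwrite('pics/cr1.png',cv2.resize(a[105:240,240:420,::-1],(720,540),interpolation=cv2.INTER_CUBIC))
E
```

```text
(no output)
```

View pics/cr1.png

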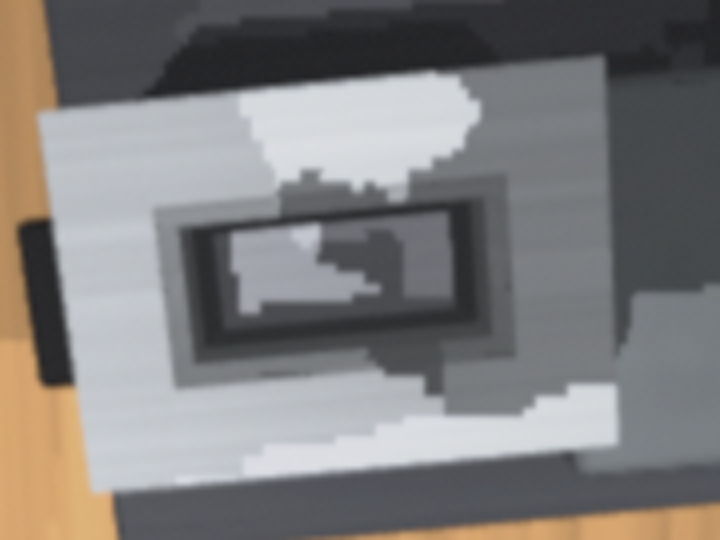

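```bash
python3 - <<'E'
from h import *
f=load('w1')
for nm,c in [('block',[(38,114),(604,57),(618,445),(95,492)]),('bev',[(154,210),(506,175),(516,354),(176,388)])]:
    P=np.array([onz(f,240+(x+.5)/4-.5,105+(y+.5)/4-.5,.105) for x,y in c])
    print(nm,P.mean(0).round(4),[np.linalg.norm(P[i]-P[i-3]).round(4) for i in range(4)])
    d=P[1]-P[0];e=P[2]-P[3];g=P[0]-P[3];h=P[1]-P[2]
    print([np.degrees(np.arctan2(v[1],v[0])).round(2) for v in(d,e,g,h)])
E
```

```text
block [ 0.5647 -0.19    0.105 ] [np.float64(0.1041), np.float64(0.072), np.float64(0.1034), np.float64(0.0716)]
[np.float64(5.49), np.float64(5.28), np.float64(95.96), np.float64(95.39)]
bev [ 0.5646 -0.1898  0.105 ] [np.float64(0.066), np.float64(0.0333), np.float64(0.066), np.float64(0.0336)]
[np.float64(5.53), np.float64(5.76), np.float64(95.49), np.float64(95.43)]
```

>>> {"api": "jog_arm", "payload": {"increments": [{"x": 0,"y": -6,"z": 0,"wx": 0,"wy": 0,"wz": 0,"claw": 0},{"x": 0,"y": -12,"z": 0,"wx": 0,"wy": 0,"wz": 0,"claw": 0},{"x": 0,"y": -18,"z": 0,"wx": 0,"wy": 0,"wz": 0,"claw": 0},{"x": -0.5,"y": -24,"z": 0,"wx": 0,"wy": 0,"wz": 0,"claw": 0},{"x": -1,"y": -30,"z": 0,"wx": 0,"wy": 0,"wz": 0,"claw": 0},{"x": -1,"y": -36,"z": 0,"wx": 0,"wy": 0,"wz": 0,"claw": 0},{"x": -1,"y": -42,"z": 0,"wx": 0,"wy": 0,"wz": 0,"claw": 0},{"x": -1,"y": -43,"z": 0,"wx": 0,"wy": 0,"wz": 0,"claw": 0},{"x": -1,"y": -43,"z": 0,"wx": 0,"wy": 0,"wz": 0,"claw": 0},{"x": -1,"y": -43,"z": 0,"wx": 0,"wy": 0,"wz": 0,"claw": 0}]}}

```text
clock: 2.38
position: [0.5497, 0.1898, 0.2312]
tool_rot: [3.142, 0.001, -0.0]
force: [0.4, 0.1, -0.3]
grip_width: -0.0002
```

```bash
python3 - <<'E'
from h import *
f=grab('wrist','w2');s=bot.observe(); print(s['clock'],s['position'],s['tool_rot'],f['origin'])
u,v=proj(f,[.551,.234,.105]);print(u,v)
x=int(u)-90;y=max(0,int(v)-68);print(x,y)
cv2.imwrite('pics/cr2.png',cv2.resize(f['pixels'][y:y+135,x:x+180,::-1],(720,540),interpolation=cv2.INTER_CUBIC))
E
```

```text
2.425 [0.54978739 0.18970985 0.23122671] [-3.14147530e+00  6.10711023e-04 -5.06128050e-04] [0.55105165 0.25949974 0.37418693]
319.53112388977934 182.33766994308343
229 114
```

View pics/cr2.png

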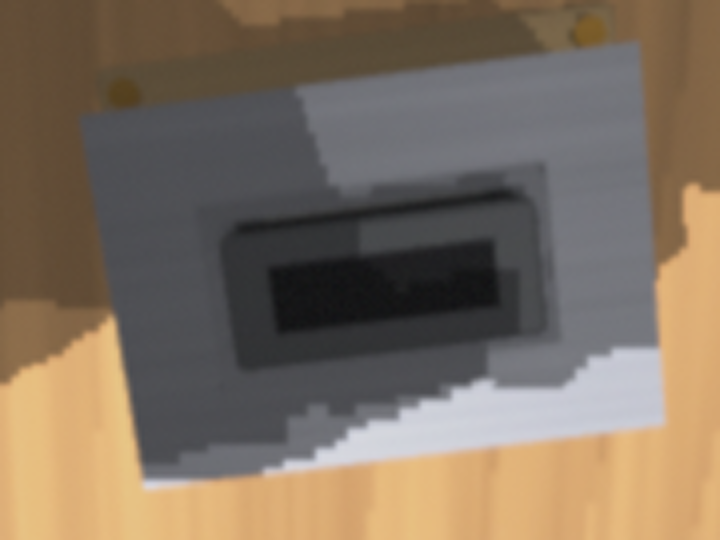

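View pics/w2.png

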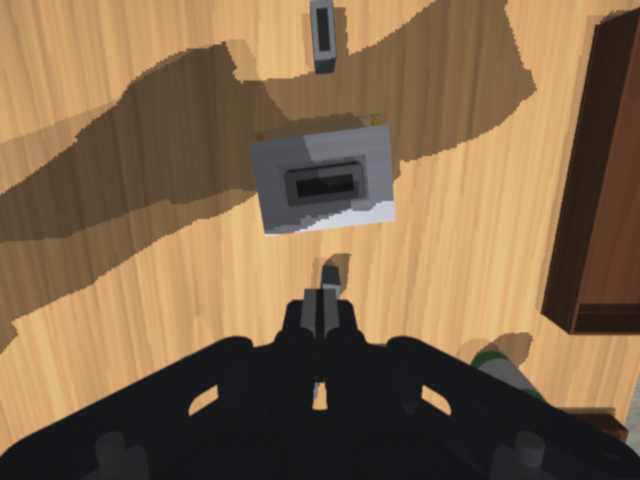

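```bash
python3 - <<'E'
from h import *
f=load('w2')
for nm,z,c in [('block',.105,[(82,116),(638,42),(664,426),(145,488)]),('cart',.126,[(221,232),(533,196),(548,332),(238,370)]),('blk',.126,[(268,268),(494,238),(500,306),(277,332)])]:
    P=np.array([onz(f,229+(x+.5)/4-.5,114+(y+.5)/4-.5,z) for x,y in c])
    print(nm,P.mean(0).round(4),[np.linalg.norm(P[i]-P[i-3]).round(4) for i in range(4)])
    d=P[1]-P[0];e=P[2]-P[3];g=P[0]-P[3];h=P[1]-P[2]
    print([np.degrees(np.arctan2(v[1],v[0])).round(2) for v in(d,e,g,h)])
E
```

```text
block [0.5544 0.234  0.105 ] [np.float64(0.1033), np.float64(0.0721), np.float64(0.1035), np.float64(0.0717)]
[np.float64(7.24), np.float64(7.0), np.float64(96.96), np.float64(97.15)]
cart [0.5547 0.2345 0.126 ] [np.float64(0.0547), np.float64(0.0239), np.float64(0.0559), np.float64(0.0244)]
[np.float64(6.45), np.float64(7.03), np.float64(95.61), np.float64(98.35)]
blk [0.5547 0.234  0.126 ] [np.float64(0.04), np.float64(0.0119), np.float64(0.0399), np.float64(0.0113)]
[np.float64(7.46), np.float64(6.65), np.float64(97.08), np.float64(96.6)]
```

>>> {"api": "jog_arm", "payload": {"increments": [{"x": 0,"y": -1,"z": 0,"wx": 0,"wy": 0,"wz": 10,"claw": 0},{"x": 0.2,"y": -2,"z": 1,"wx": 0,"wy": 0,"wz": 20,"claw": 0},{"x": 0.3,"y": -3,"z": 2,"wx": 0,"wy": 0,"wz": 30,"claw": 0},{"x": 0.4,"y": -4,"z": 3,"wx": 0,"wy": 0,"wz": 40,"claw": 0},{"x": 0.47,"y": -4.45,"z": 4,"wx": 0,"wy": 0,"wz": 50,"claw": 0},{"x": 0.47,"y": -4.45,"z": 5,"wx": 0,"wy": 0,"wz": 60,"claw": 0},{"x": 0.47,"y": -4.45,"z": 6,"wx": 0,"wy": 0,"wz": 70,"claw": 0},{"x": 0.47,"y": -4.45,"z": 7,"wx": 0,"wy": 0,"wz": 80,"claw": 0},{"x": 0.47,"y": -4.45,"z": 7.5,"wx": 0,"wy": 0,"wz": 83,"claw": 0},{"x": 0.47,"y": -4.45,"z": 7.5,"wx": 0,"wy": 0,"wz": 83,"claw": 0}]}}

```text
clock: 3.68
position: [0.5545, 0.2332, 0.156]
tool_rot: [3.141, -0.0, -1.45]
force: [-0.2, -0.0, -0.1]
grip_width: 0.0001
```

```bash
python3 - <<'E'
from h import *
f=grab('wrist','w3');g=grab('scene','s3');d=grab('side','d3');s=bot.observe(); print(s['clock'],s['position'],np.degrees(s['tool_rot']),s['force'],s['qpos'],f['origin'])
c=lambda i,x,y,w,h:cv2.resize(i[y:y+h,x:x+w,::-1],(400,300),interpolation=cv2.INTER_CUBIC)
cv2.imwrite('pics/cr3.png',np.vstack([np.hstack([c(g['pixels'],340,245,140,105),c(d['pixels'],250,250,140,105)]),np.hstack([c(f['pixels'],0,0,640,480),c(f['pixels'],230,150,200,150)])]))
E
```

```text
3.825 [0.55473132 0.23370657 0.15658369] [ 1.79986985e+02  1.87798142e-02 -8.29973126e+01] [ 0.55740394 -0.61982809  0.05311093] [-0.66573312  0.58625492  0.2459848   1.74204452 -0.18314237  0.83579758
 -1.78454986] [0.62444169 0.24224134 0.29899668]
```

View pics/cr3.png

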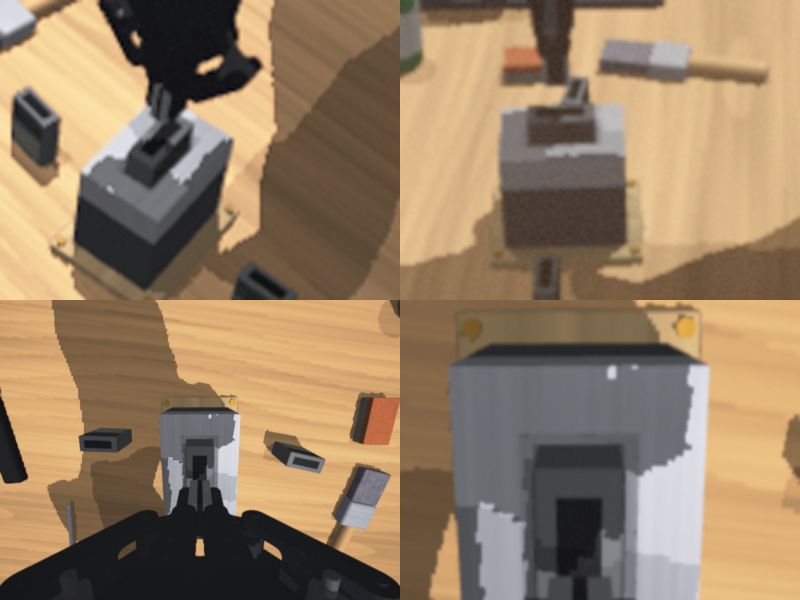

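>>> {"api": "jog_arm", "payload": {"increments": [{"x": 0,"y": 0,"z": 1,"wx": 0,"wy": 0,"wz": 0,"claw": 0},{"x": 0,"y": 0,"z": 1.8,"wx": 0,"wy": 0,"wz": 0,"claw": 0},{"x": 0,"y": 0,"z": 2.2,"wx": 0,"wy": 0,"wz": 0,"claw": 0},{"x": 0,"y": 0,"z": 2.5,"wx": 0,"wy": 0,"wz": 0,"claw": 0},{"x": 0,"y": 0,"z": 2.5,"wx": 0,"wy": 0,"wz": 0,"claw": 0}]}}

```text
clock: 4.45
position: [0.5547, 0.2338, 0.1314]
tool_rot: [3.141, 0.0, -1.448]
force: [-0.3, 0.7, -0.1]
grip_width: 0.0
```

>>> {"api": "jog_arm", "payload": {"increments": [{"x": 0,"y": 0,"z": 0.25,"wx": 0,"wy": 0,"wz": 0,"claw": 0},{"x": 0,"y": 0,"z": 0.5,"wx": 0,"wy": 0,"wz": 0,"claw": 0},{"x": 0,"y": 0,"z": 0.75,"wx": 0,"wy": 0,"wz": 0,"claw": 0}]}}

```text
clock: 4.82
position: [0.5547, 0.2338, 0.124]
tool_rot: [3.141, 0.0, -1.449]
force: [-2.1, 0.1, 6.0]
grip_width: 0.0001
```

>>> {"api": "jog_arm", "payload": {"increments": [{"x": 0,"y": 0,"z": 0.25,"wx": 0,"wy": 0,"wz": 0,"claw": 0},{"x": 0,"y": 0,"z": 0.5,"wx": 0,"wy": 0,"wz": 0,"claw": 0}]}}

```text
clock: 5.08
position: [0.5548, 0.2339, 0.1193]
tool_rot: [3.142, 0.001, -1.449]
force: [-2.5, -1.1, 8.4]
grip_width: -0.0001
```

```bash
python3 - <<'E'
from h import *
g=grab('scene','s4');d=grab('side','d4');s=bot.observe(); print(s['clock'],s['position'],s['force'])
c=lambda i,x,y,w,h:cv2.resize(i[y:y+h,x:x+w,::-1],(400,300),interpolation=cv2.INTER_CUBIC)
cv2.imwrite('pics/cr4.png',np.hstack([c(g['pixels'],340,245,140,105),c(d['pixels'],250,250,140,105)]))
E
```

```text
5.175 [0.55466172 0.2338303  0.11911091] [-2.03394877  0.00769669  6.48248508]
```

View pics/cr4.png

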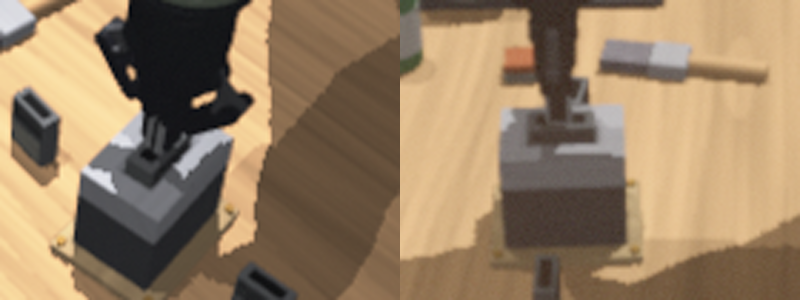

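>>> {"api": "jog_arm", "payload": {"increments": [{"x": 0,"y": 0,"z": 0.2,"wx": 0,"wy": 0,"wz": 0,"claw": 0},{"x": 0,"y": 0,"z": 0.35,"wx": 0,"wy": 0,"wz": 0,"claw": 0}]}}

```text
clock: 5.42
position: [0.5548, 0.2339, 0.1159]
tool_rot: [-3.142, 0.001, -1.449]
force: [-2.4, -0.5, 7.9]
grip_width: -0.0
```

>>> {"api": "jog_arm", "payload": {"increments": [{"x": 0,"y": 0,"z": 0.1,"wx": 0,"wy": 0,"wz": 0,"claw": 0}]}}

```text
clock: 5.55
position: [0.5548, 0.234, 0.1152]
tool_rot: [-3.141, 0.001, -1.448]
force: [-2.4, -0.6, 10.0]
grip_width: -0.0002
```

>>> {"api": "jog_arm", "payload": {"increments": [{"x": 0,"y": 0,"z": 0.08,"wx": 0,"wy": 0,"wz": 0,"claw": 0}]}}

```text
clock: 5.68
position: [0.5549, 0.234, 0.1149]
tool_rot: [-3.141, 0.001, -1.449]
force: [-4.1, -1.2, 12.5]
grip_width: 0.0003
```

>>> {"api": "jog_arm", "payload": {"increments": [{"x": 0,"y": 0,"z": 0.07,"wx": 0,"wy": 0,"wz": 0,"claw": 0}]}}

```text
clock: 5.8
position: [0.555, 0.2341, 0.1148]
tool_rot: [-3.141, 0.002, -1.449]
force: [-3.9, -1.2, 13.1]
grip_width: 0.0002
```

>>> {"api": "jog_arm", "payload": {"increments": [{"x": 0,"y": 0,"z": -3,"wx": 0,"wy": 0,"wz": 0,"claw": 0},{"x": 0,"y": 0,"z": -7,"wx": 0,"wy": 0,"wz": 0,"claw": 0},{"x": 0,"y": 0,"z": -9,"wx": 0,"wy": 0,"wz": 0,"claw": 60},{"x": 0,"y": 0,"z": -9,"wx": 0,"wy": 0,"wz": 0,"claw": 60},{"x": 0,"y": 0,"z": -9,"wx": 0,"wy": 0,"wz": 0,"claw": 60},{"x": 0,"y": 0,"z": -9,"wx": 0,"wy": 0,"wz": 0,"claw": 60},{"x": 0,"y": 0,"z": -9,"wx": 0,"wy": 0,"wz": 0,"claw": 60},{"x": 0,"y": 0,"z": -9,"wx": 0,"wy": 0,"wz": 0,"claw": 60},{"x": 0,"y": 0,"z": -9,"wx": 0,"wy": 0,"wz": 0,"claw": 60},{"x": 0,"y": 0,"z": -9,"wx": 0,"wy": 0,"wz": 0,"claw": 60}]}}

```text
clock: 7.05
position: [0.5549, 0.2339, 0.2048]
tool_rot: [-3.141, 0.002, -1.449]
force: [-0.7, -0.6, 0.6]
grip_width: 0.0515
```

```bash
python3 - <<'E'
from h import *
f=grab('wrist','w5');g=grab('scene','s5');d=grab('side','d5');s=bot.observe(); print(s['clock'],s['position'],s['tool_rot'],s['force'],s['grip_width'])
c=lambda i,x,y,w,h:cv2.resize(i[y:y+h,x:x+w,::-1],(400,300),interpolation=cv2.INTER_CUBIC)
cv2.imwrite('pics/cr5.png',np.vstack([np.hstack([c(g['pixels'],340,245,140,105),c(d['pixels'],250,250,140,105)]),np.hstack([c(f['pixels'],0,0,640,480),c(f['pixels'],230,150,200,150)])]))
E
```

```text
7.2 [0.55492621 0.23398002 0.20477929] [-3.14074967e+00  1.77021162e-03 -1.44857669e+00] [ 0.02914972  0.04439536 -0.04178449] 0.051062960013067184
```

View pics/cr5.png

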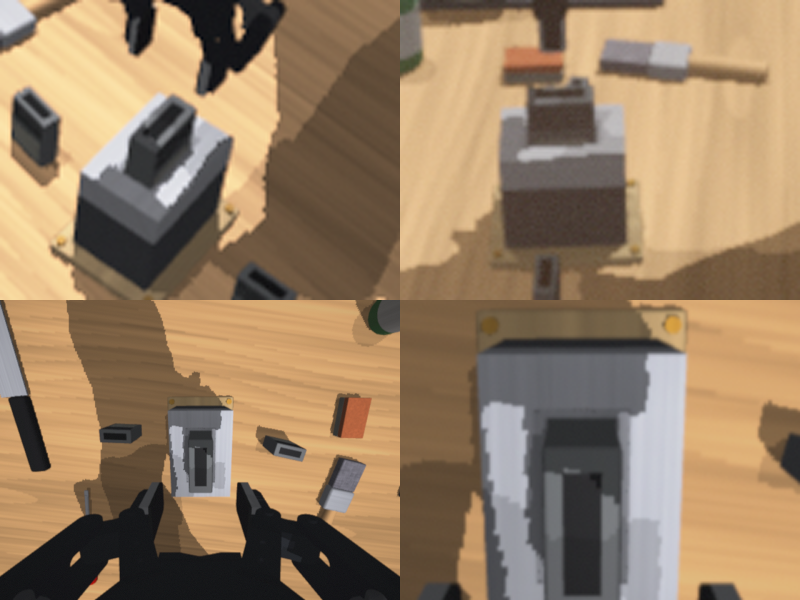

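>>> {"api": "jog_arm", "payload": {"increments": [{"x": 0,"y": 0,"z": 3,"wx": 0,"wy": 0,"wz": 0,"claw": 60},{"x": 0,"y": 0,"z": 6,"wx": 0,"wy": 0,"wz": 0,"claw": 60},{"x": 0,"y": 0,"z": 8,"wx": 0,"wy": 0,"wz": 0,"claw": 60},{"x": 0,"y": 0,"z": 9,"wx": 0,"wy": 0,"wz": 0,"claw": 60},{"x": 0,"y": 0,"z": 9,"wx": 0,"wy": 0,"wz": 0,"claw": 50}]}}

```text
clock: 7.82
position: [0.5549, 0.234, 0.1146]
tool_rot: [-3.141, 0.002, -1.449]
force: [0.2, -0.4, 0.2]
grip_width: 0.0426
```

>>> {"api": "jog_arm", "payload": {"increments": [{"x": 0,"y": 0,"z": 0,"wx": 0,"wy": 0,"wz": 0,"claw": 38},{"x": 0,"y": 0,"z": 0,"wx": 0,"wy": 0,"wz": 0,"claw": 25},{"x": 0,"y": 0,"z": 0,"wx": 0,"wy": 0,"wz": 0,"claw": 15},{"x": 0,"y": 0,"z": 0,"wx": 0,"wy": 0,"wz": 0,"claw": 10},{"x": 0,"y": 0,"z": 0,"wx": 0,"wy": 0,"wz": 0,"claw": 5},{"x": 0,"y": 0,"z": 0,"wx": 0,"wy": 0,"wz": 0,"claw": 5},{"x": 0,"y": 0,"z": 0,"wx": 0,"wy": 0,"wz": 0,"claw": 5}], "squeeze": 35}}

```text
clock: 8.7
position: [0.555, 0.2341, 0.1147]
tool_rot: [-3.141, 0.002, -1.449]
force: [1.7, 0.9, 1.2]
grip_width: 0.0235
```

```bash
python3 - <<'E'
from h import *
f=grab('wrist','w6');g=grab('scene','s6');d=grab('side','d6');s=bot.observe(); print(s['clock'],s['position'],s['tool_rot'],s['force'],s['grip_width'])
c=lambda i,x,y,w,h:cv2.resize(i[y:y+h,x:x+w,::-1],(400,300),interpolation=cv2.INTER_CUBIC)
cv2.imwrite('pics/cr6.png',np.vstack([np.hstack([c(g['pixels'],340,245,140,105),c(d['pixels'],250,250,140,105)]),np.hstack([c(f['pixels'],0,0,640,480),c(f['pixels'],230,190,200,150)])]))
E
```

```text
8.85 [0.55492133 0.23412118 0.11460562] [-3.14122179e+00  1.56466065e-03 -1.44853804e+00] [1.82574149 0.60309029 1.94704501] 0.023648585353494254
```

View pics/cr6.png

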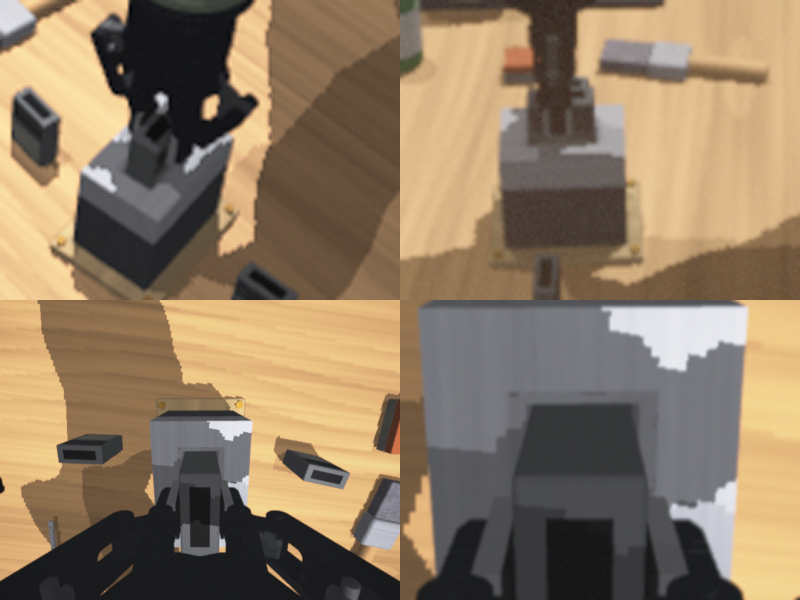

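>>> {"api": "jog_arm", "payload": {"increments": [{"x": 0,"y": 0,"z": -0.7,"wx": 0,"wy": 0,"wz": 0,"claw": 5},{"x": 0,"y": 0,"z": -1.5,"wx": 0,"wy": 0,"wz": 0,"claw": 5},{"x": 0,"y": 0,"z": -3,"wx": 0,"wy": 0,"wz": 0,"claw": 5},{"x": 0,"y": 0,"z": -5,"wx": 0,"wy": 0,"wz": 0,"claw": 5},{"x": 0,"y": 0,"z": -7.5,"wx": 0,"wy": 0,"wz": 0,"claw": 5},{"x": 0,"y": 0,"z": -10,"wx": 0,"wy": 0,"wz": 0,"claw": 5},{"x": 0,"y": 0,"z": -10,"wx": 0,"wy": 0,"wz": 0,"claw": 5},{"x": 0,"y": 0,"z": -10,"wx": 0,"wy": 0,"wz": 0,"claw": 5}]}}

```text
clock: 9.85
position: [0.5546, 0.2339, 0.2144]
tool_rot: [3.142, 0.001, -1.449]
force: [0.6, -0.1, -2.1]
grip_width: 0.0233
```

```bash
python3 - <<'E'
from h import *
f=grab('wrist','w7');g=grab('scene','s7');d=grab('side','d7');s=bot.observe(); print(s['clock'],s['position'],s['tool_rot'],s['force'],s['grip_width'])
c=lambda i,x,y,w,h:cv2.resize(i[y:y+h,x:x+w,::-1],(400,300),interpolation=cv2.INTER_CUBIC)
cv2.imwrite('pics/cr7.png',np.vstack([np.hstack([c(g['pixels'],310,200,180,135),c(d['pixels'],230,200,180,135)]),np.hstack([c(f['pixels'],0,0,640,480),c(f['pixels'],230,220,200,150)])]))
Rt=R.from_euler('xyz',s['tool_rot']).as_matrix()
print(100*Rt.T@(np.array([.5647+.0003,-.1899-.0001,s['position'][2]])-s['position']))
E
```

```text
10.0 [0.55455229 0.23381275 0.21388367] [ 3.14082936e+00  1.05136198e-03 -1.44850369e+00] [ 0.53942346  1.21674801 -1.51710415] 0.02334978469583216
[ 4.21921793e+01  4.13307323e+00 -4.12045300e-02]
```

View pics/cr7.png

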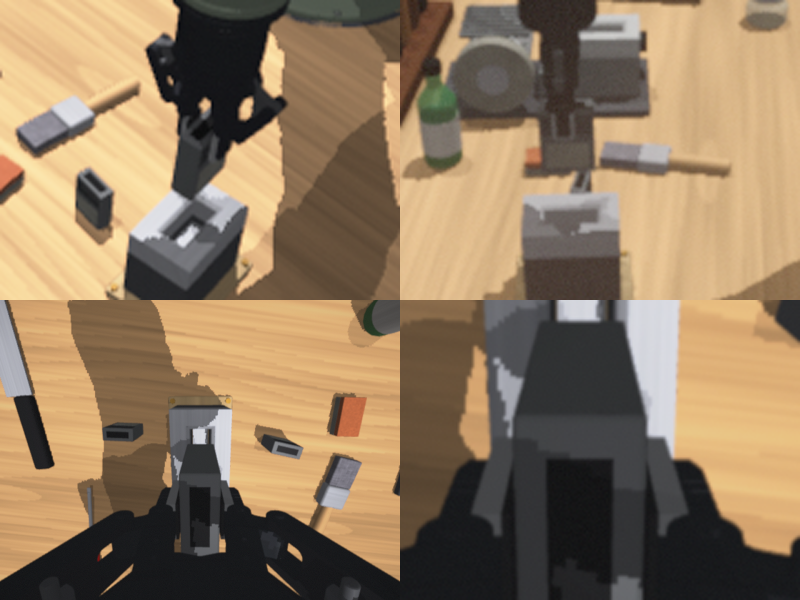

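>>> {"api": "jog_arm", "payload": {"increments": [{"x": 4,"y": 0.4,"z": 0,"wx": 0,"wy": 0,"wz": 0,"claw": 5},{"x": 10,"y": 1,"z": 0,"wx": 0,"wy": 0,"wz": 0.5,"claw": 5},{"x": 16,"y": 1.6,"z": 0,"wx": 0,"wy": 0,"wz": 1,"claw": 5},{"x": 22,"y": 2.2,"z": 0,"wx": 0,"wy": 0,"wz": 1.5,"claw": 5},{"x": 28,"y": 2.8,"z": 0,"wx": 0,"wy": 0,"wz": 1.5,"claw": 5},{"x": 34,"y": 3.4,"z": 0,"wx": 0,"wy": 0,"wz": 1.5,"claw": 5},{"x": 39,"y": 3.8,"z": 0,"wx": 0,"wy": 0,"wz": 1.5,"claw": 5},{"x": 42.2,"y": 4.13,"z": 0,"wx": 0,"wy": 0,"wz": 1.5,"claw": 5},{"x": 42.2,"y": 4.13,"z": 0,"wx": 0,"wy": 0,"wz": 1.5,"claw": 5},{"x": 42.2,"y": 4.13,"z": 0,"wx": 0,"wy": 0,"wz": 1.5,"claw": 5}]}}

```text
clock: 11.25
position: [0.5649, -0.1894, 0.213]
tool_rot: [3.14, 0.002, -1.474]
force: [0.5, 0.8, -2.0]
grip_width: 0.0238
```

```bash
python3 - <<'E'
from h import *
f=grab('wrist','w8');g=grab('scene','s8');d=grab('side','d8');s=bot.observe(); print(s['clock'],s['position'],np.degrees(s['tool_rot']),s['force'],s['grip_width'])
c=lambda i,x,y,w,h:cv2.resize(i[y:y+h,x:x+w,::-1],(400,300),interpolation=cv2.INTER_CUBIC)
cv2.imwrite('pics/cr8.png',np.vstack([np.hstack([c(g['pixels'],180,130,180,135),c(d['pixels'],230,150,180,135)]),np.hstack([c(f['pixels'],0,0,640,480),c(f['pixels'],230,120,240,180)])]))
Rt=R.from_euler('xyz',s['tool_rot']).as_matrix()
print(100*Rt.T@(np.array([.5647+.0003,-.1899-.0001,s['position'][2]])-s['position']))
E
```

```text
11.4 [ 0.56516642 -0.18894968  0.21332657] [ 1.79943738e+02  8.31396479e-02 -8.44137942e+01] [-0.46553977 -0.953753   -1.24452191] 0.023438423560890244
[ 0.10291306  0.02678706 -0.00012303]
```

View pics/cr8.png

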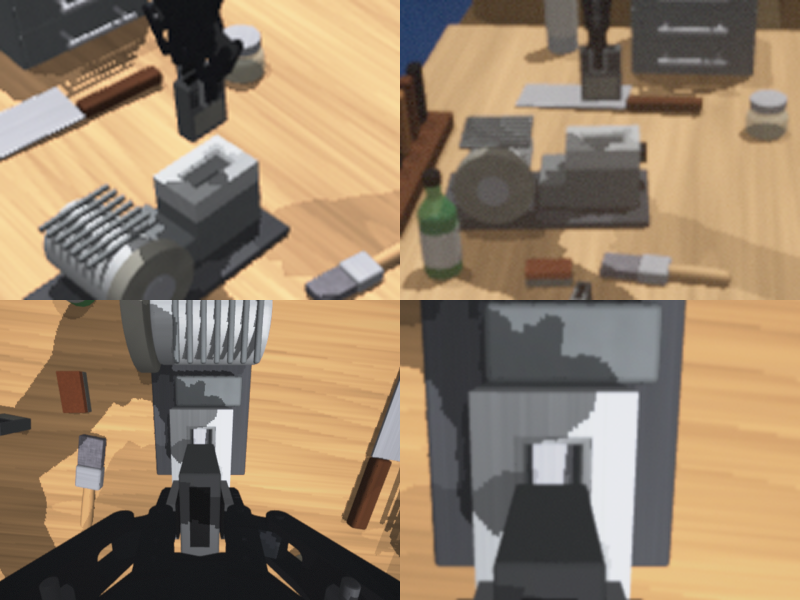

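```bash
python3 - <<'E'
from h import *
f=load('w8')
a=onz(f,270.8,175.2,.105);b=onz(f,372.8,174.6,.105);m=(a+b)/2
print(a,b,np.linalg.norm(a-b)); d=(b-a)/np.linalg.norm(b-a); print(np.degrees(np.arctan2(d[1],d[0]))); t=np.array([np.cos(np.radians(5.5)),np.sin(np.radians(5.5)),0]); print(m-.052*t)
f=load('w7');cv2.imwrite('pics/cr9.png',np.hstack([cv2.resize(load(k)['pixels'][150:300,220:420,::-1],(400,300),interpolation=cv2.INTER_CUBIC) for k in('w7','w8')]))
E
```

```text
[ 0.61248287 -0.14912642  0.105     ] [ 0.61989918 -0.22105951  0.105     ] 0.07231439126928128
-84.1135914309482
[ 0.56443042 -0.19007695  0.105     ]
```

View pics/cr9.png

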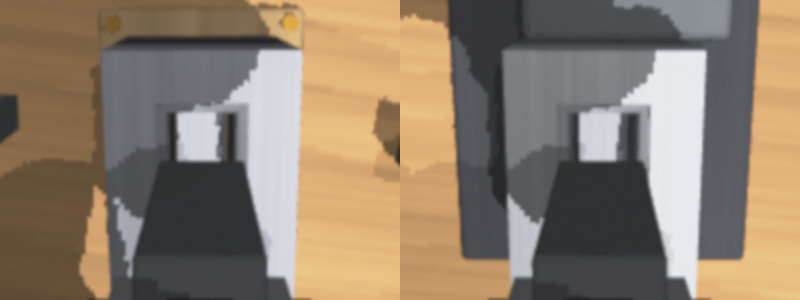

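>>> {"api": "jog_arm", "payload": {"increments": [{"x": 0.1,"y": 0,"z": 2,"wx": 0,"wy": 0,"wz": 0,"claw": 5},{"x": 0.1,"y": 0,"z": 4,"wx": 0,"wy": 0,"wz": 0,"claw": 5},{"x": 0.1,"y": 0,"z": 5.5,"wx": 0,"wy": 0,"wz": 0,"claw": 5},{"x": 0.1,"y": 0,"z": 6,"wx": 0,"wy": 0,"wz": 0,"claw": 5},{"x": 0.1,"y": 0,"z": 6,"wx": 0,"wy": 0,"wz": 0,"claw": 5}]}}

```text
clock: 12.02
position: [0.5653, -0.1898, 0.1534]
tool_rot: [3.141, 0.001, -1.473]
force: [-0.1, 0.1, -1.4]
grip_width: 0.0236
```

```bash
python3 - <<'E'
from h import *
g=grab('scene','s9');d=grab('side','d9');s=bot.observe(); print(s['clock'],s['position'],np.degrees(s['tool_rot']),s['force'],s['grip_width'])
c=lambda i,x,y,w,h:cv2.resize(i[y:y+h,x:x+w,::-1],(400,300),interpolation=cv2.INTER_CUBIC)
cv2.imwrite('pics/cr10.png',np.hstack([c(g['pixels'],200,150,140,105),c(d['pixels'],250,160,140,105)]))
Rt=R.from_euler('xyz',s['tool_rot']).as_matrix()
print(100*Rt.T@(np.array([.5646+.0003,-.19-.0001,s['position'][2]])-s['position']))
E
```

```text
12.125 [ 0.5655118  -0.1899396   0.15392149] [ 1.79989291e+02  6.75443502e-02 -8.44113722e+01] [ 0.55622924  0.08014402 -1.56522885] 0.02334321631526619
[ 1.00054619e-02  6.24511897e-02 -1.22425212e-07]
```

View pics/cr10.png

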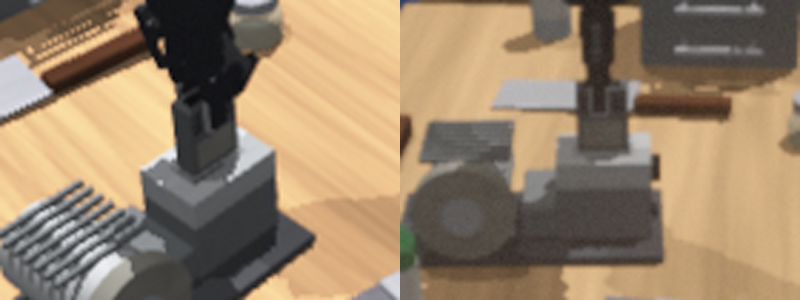

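Aligned over the slot in both views. Slow descent with y +0.06.

>>> {"api": "jog_arm", "payload": {"increments": [{"x": 0,"y": 0.05,"z": 0.3,"wx": 0,"wy": 0,"wz": 0,"claw": 5},{"x": 0,"y": 0.05,"z": 0.6,"wx": 0,"wy": 0,"wz": 0,"claw": 5},{"x": 0,"y": 0.05,"z": 0.8,"wx": 0,"wy": 0,"wz": 0,"claw": 5}]}}

```text
clock: 12.5
position: [0.565, -0.1899, 0.1458]
tool_rot: [3.141, 0.001, -1.473]
force: [-0.7, -0.1, -1.9]
grip_width: 0.0235
```

>>> {"api": "jog_arm", "payload": {"increments": [{"x": 0,"y": 0,"z": 0.2,"wx": 0,"wy": 0,"wz": 0,"claw": 5},{"x": 0,"y": 0,"z": 0.4,"wx": 0,"wy": 0,"wz": 0,"claw": 5}]}}

```text
clock: 12.75
position: [0.565, -0.19, 0.1416]
tool_rot: [3.141, 0.001, -1.473]
force: [0.3, -0.4, -1.7]
grip_width: 0.0234
```

>>> {"api": "jog_arm", "payload": {"increments": [{"x": 0,"y": 0,"z": 0.3,"wx": 0,"wy": 0,"wz": 0,"claw": 5},{"x": 0,"y": 0,"z": 0.7,"wx": 0,"wy": 0,"wz": 0,"claw": 5},{"x": 0,"y": 0,"z": 1.1,"wx": 0,"wy": 0,"wz": 0,"claw": 5},{"x": 0,"y": 0,"z": 1.5,"wx": 0,"wy": 0,"wz": 0,"claw": 5},{"x": 0,"y": 0,"z": 1.9,"wx": 0,"wy": 0,"wz": 0,"claw": 5}]}}

```text
clock: 13.38
position: [0.5649, -0.1899, 0.1223]
tool_rot: [3.141, 0.001, -1.473]
force: [0.5, -0.6, -1.2]
grip_width: 0.0236
```

>>> {"api": "jog_arm", "payload": {"increments": [{"x": 0,"y": 0,"z": 0.25,"wx": 0,"wy": 0,"wz": 0,"claw": 5},{"x": 0,"y": 0,"z": 0.5,"wx": 0,"wy": 0,"wz": 0,"claw": 5},{"x": 0,"y": 0,"z": 0.7,"wx": 0,"wy": 0,"wz": 0,"claw": 5},{"x": 0,"y": 0,"z": 0.75,"wx": 0,"wy": 0,"wz": 0,"claw": 5}]}}

```text
clock: 13.88
position: [0.565, -0.1899, 0.1148]
tool_rot: [3.141, 0.001, -1.473]
force: [-1.3, 0.1, 2.5]
grip_width: 0.0234
```

>>> {"api": "jog_arm", "payload": {"increments": [{"x": 0,"y": 0,"z": 0,"wx": 0,"wy": 0,"wz": 0,"claw": 40},{"x": 0,"y": 0,"z": 0,"wx": 0,"wy": 0,"wz": 0,"claw": 60},{"x": 0,"y": 0,"z": 0,"wx": 0,"wy": 0,"wz": 0,"claw": 60},{"x": 0,"y": 0,"z": 0,"wx": 0,"wy": 0,"wz": 0,"claw": 60},{"x": 0,"y": 0,"z": -3,"wx": 0,"wy": 0,"wz": 0,"claw": 60},{"x": 0,"y": 0,"z": -6.5,"wx": 0,"wy": 0,"wz": 0,"claw": 60},{"x": 0,"y": 0,"z": -7,"wx": 0,"wy": 0,"wz": 0,"claw": 30},{"x": 0,"y": 0,"z": -7,"wx": 0,"wy": 0,"wz": 0,"claw": 0},{"x": 0,"y": 0,"z": -7,"wx": 0,"wy": 0,"wz": 0,"claw": 0},{"x": 0,"y": 0,"z": -7,"wx": 0,"wy": 0,"wz": 0,"claw": 0}]}}

```text
clock: 15.12
position: [0.5647, -0.1899, 0.1841]
tool_rot: [3.14, 0.002, -1.473]
force: [-0.6, 0.9, -0.2]
grip_width: 0.0003
```

```bash
python3 - <<'E'
from h import *
f=grab('wrist','w11');g=grab('scene','s11');d=grab('side','d11');s=bot.observe(); print(s['clock'],s['position'],np.degrees(s['tool_rot']),s['force'],s['grip_width'])
c=lambda i,x,y,w,h:cv2.resize(i[y:y+h,x:x+w,::-1],(400,300),interpolation=cv2.INTER_CUBIC)
cv2.imwrite('pics/cr11.png',np.vstack([np.hstack([c(g['pixels'],200,150,140,105),c(d['pixels'],250,160,140,105)]),np.hstack([c(f['pixels'],0,0,640,480),c(f['pixels'],220,150,200,150)])]))
Rt=R.from_euler('xyz',s['tool_rot']).as_matrix()
print(100*Rt.T@(np.array([.5646,-.19,s['position'][2]])-s['position']))
E
```

```text
15.275 [ 0.56483942 -0.19004629  0.18447194] [ 1.79951195e+02  7.90215233e-02 -8.44190720e+01] [-0.28432543 -0.53994921  0.76228864] -0.00011306856302601246
[-6.93492884e-03  2.33780050e-02  2.94779637e-05]
```

View pics/cr11.png

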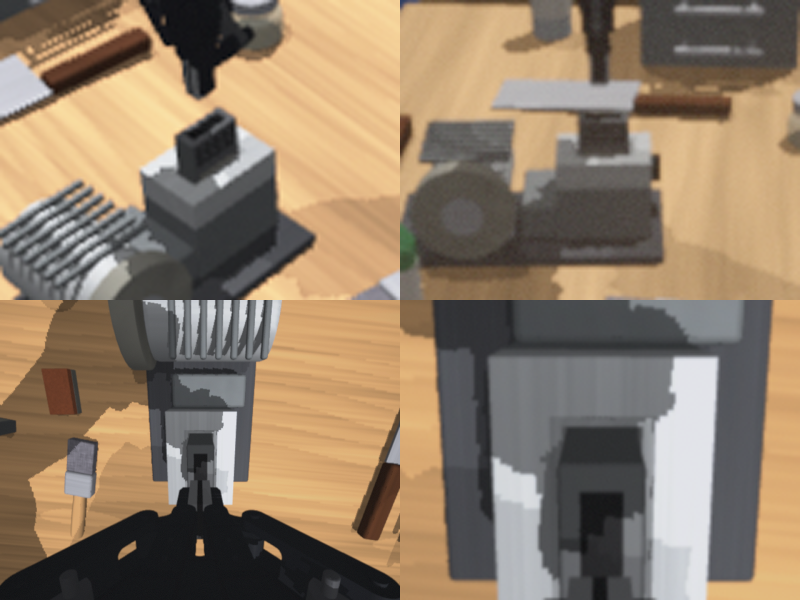

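>>> {"api": "jog_arm", "payload": {"increments": [{"x": 0,"y": 0,"z": 1.5,"wx": 0,"wy": 0,"wz": 0,"claw": 0},{"x": 0,"y": 0,"z": 2.8,"wx": 0,"wy": 0,"wz": 0,"claw": 0},{"x": 0,"y": 0,"z": 3.4,"wx": 0,"wy": 0,"wz": 0,"claw": 0},{"x": 0,"y": 0,"z": 3.4,"wx": 0,"wy": 0,"wz": 0,"claw": 0}]}}

```text
clock: 15.78
position: [0.5646, -0.19, 0.1499]
tool_rot: [3.14, 0.002, -1.473]
force: [0.4, 0.9, 0.8]
grip_width: 0.0001
```

>>> {"api": "jog_arm", "payload": {"increments": [{"x": 0,"y": 0,"z": 0.25,"wx": 0,"wy": 0,"wz": 0,"claw": 0},{"x": 0,"y": 0,"z": 0.5,"wx": 0,"wy": 0,"wz": 0,"claw": 0},{"x": 0,"y": 0,"z": 0.75,"wx": 0,"wy": 0,"wz": 0,"claw": 0},{"x": 0,"y": 0,"z": 1.0,"wx": 0,"wy": 0,"wz": 0,"claw": 0}]}}

```text
clock: 16.27
position: [0.5647, -0.19, 0.1399]
tool_rot: [3.14, 0.001, -1.473]
force: [0.8, -0.1, 2.6]
grip_width: -0.0
```

>>> {"api": "jog_arm", "payload": {"increments": [{"x": 0,"y": 0,"z": 0.25,"wx": 0,"wy": 0,"wz": 0,"claw": 0},{"x": 0,"y": 0,"z": 0.5,"wx": 0,"wy": 0,"wz": 0,"claw": 0},{"x": 0,"y": 0,"z": 0.75,"wx": 0,"wy": 0,"wz": 0,"claw": 0}]}}

```text
clock: 16.65
position: [0.5648, -0.19, 0.1323]
tool_rot: [3.14, 0.001, -1.473]
force: [0.1, -0.2, 6.0]
grip_width: 0.0004
```

>>> {"api": "jog_arm", "payload": {"increments": [{"x": 0,"y": 0,"z": 0.25,"wx": 0,"wy": 0,"wz": 0,"claw": 0},{"x": 0,"y": 0,"z": 0.5,"wx": 0,"wy": 0,"wz": 0,"claw": 0}]}}

```text
clock: 16.9
position: [0.5648, -0.1901, 0.1273]
tool_rot: [3.141, 0.001, -1.473]
force: [-0.5, 0.4, 5.9]
grip_width: 0.0001
```

>>> {"api": "jog_arm", "payload": {"increments": [{"x": 0,"y": 0,"z": 0.13,"wx": 0,"wy": 0,"wz": 0,"claw": 0}]}}

```text
clock: 17.02
position: [0.5648, -0.1901, 0.1258]
tool_rot: [3.141, 0.001, -1.473]
force: [-0.3, 0.5, 5.5]
grip_width: -0.0001
```

>>> {"api": "jog_arm", "payload": {"increments": [{"x": 0,"y": 0,"z": 0.13,"wx": 0,"wy": 0,"wz": 0,"claw": 0}]}}

```text
clock: 17.15
position: [0.5649, -0.1901, 0.1245]
tool_rot: [3.141, 0.001, -1.473]
force: [-1.1, 0.3, 6.8]
grip_width: 0.0003
```

>>> {"api": "jog_arm", "payload": {"increments": [{"x": 0,"y": 0,"z": 0.13,"wx": 0,"wy": 0,"wz": 0,"claw": 0}]}}

```text
clock: 17.27
position: [0.5649, -0.1901, 0.1232]
tool_rot: [3.141, 0.001, -1.473]
force: [-1.7, -0.6, 6.6]
grip_width: 0.0001
```

>>> {"api": "jog_arm", "payload": {"increments": [{"x": 0,"y": 0,"z": 0.1,"wx": 0,"wy": 0,"wz": 0,"claw": 0}]}}

```text
clock: 17.4
position: [0.5649, -0.1901, 0.1221]
tool_rot: [3.141, 0.001, -1.473]
force: [-1.2, -0.0, 5.8]
grip_width: 0.0001
```

>>> {"api": "jog_arm", "payload": {"increments": [{"x": 0,"y": 0,"z": 0.13,"wx": 0,"wy": 0,"wz": 0,"claw": 0}]}}

```text
clock: 17.52
position: [0.5649, -0.1901, 0.1208]
tool_rot: [3.141, 0.001, -1.474]
force: [-1.1, 0.2, 6.0]
grip_width: 0.0
```

>>> {"api": "jog_arm", "payload": {"increments": [{"x": 0,"y": 0,"z": 0.13,"wx": 0,"wy": 0,"wz": 0,"claw": 0}]}}

```text
clock: 17.65
position: [0.5649, -0.1901, 0.1195]
tool_rot: [3.141, 0.001, -1.474]
force: [-2.1, -0.2, 6.5]
grip_width: 0.0002
```

>>> {"api": "jog_arm", "payload": {"increments": [{"x": 0,"y": 0,"z": 0.13,"wx": 0,"wy": 0,"wz": 0,"claw": 0}]}}

```text
clock: 17.77
position: [0.5649, -0.1901, 0.1183]
tool_rot: [3.141, 0.001, -1.474]
force: [-2.5, 0.6, 7.3]
grip_width: -0.0001
```

>>> {"api": "jog_arm", "payload": {"increments": [{"x": 0,"y": 0,"z": 0.13,"wx": 0,"wy": 0,"wz": 0,"claw": 0}]}}

```text
clock: 17.9
position: [0.5649, -0.1902, 0.117]
tool_rot: [3.141, 0.001, -1.474]
force: [-2.8, 0.2, 8.0]
grip_width: -0.0002
```

>>> {"api": "jog_arm", "payload": {"increments": [{"x": 0,"y": 0,"z": 0.13,"wx": 0,"wy": 0,"wz": 0,"claw": 0}]}}

```text
clock: 18.02
position: [0.5649, -0.1902, 0.1158]
tool_rot: [3.141, 0.002, -1.474]
force: [-1.2, 0.3, 7.4]
grip_width: -0.0004
```

>>> {"api": "jog_arm", "payload": {"increments": [{"x": 0,"y": 0,"z": 0.1,"wx": 0,"wy": 0,"wz": 0,"claw": 0}]}}

```text
clock: 18.15
position: [0.5649, -0.1902, 0.1149]
tool_rot: [3.141, 0.001, -1.474]
force: [-2.0, -0.2, 8.1]
grip_width: -0.0001
```

>>> {"api": "jog_arm", "payload": {"increments": [{"x": 0,"y": 0,"z": 0.13,"wx": 0,"wy": 0,"wz": 0,"claw": 0}]}}

```text
clock: 18.27
position: [0.565, -0.1902, 0.1137]
tool_rot: [3.142, 0.002, -1.474]
force: [-2.3, 0.1, 9.0]
grip_width: 0.0002
```

>>> {"api": "jog_arm", "payload": {"increments": [{"x": 0,"y": 0,"z": 0.1,"wx": 0,"wy": 0,"wz": 0,"claw": 0}]}}

```text
clock: 18.4
position: [0.565, -0.1902, 0.1128]
tool_rot: [-3.142, 0.002, -1.474]
force: [-2.7, 0.4, 9.9]
grip_width: 0.0001
```

>>> {"api": "jog_arm", "payload": {"increments": [{"x": 0,"y": 0,"z": 0.1,"wx": 0,"wy": 0,"wz": 0,"claw": 0}]}}

```text
clock: 18.52
position: [0.565, -0.1903, 0.1121]
tool_rot: [-3.141, 0.002, -1.474]
force: [-3.1, 1.3, 14.3]
grip_width: -0.0001
```

>>> {"api": "jog_arm", "payload": {"increments": [{"x": 0,"y": 0,"z": 0.08,"wx": 0,"wy": 0,"wz": 0,"claw": 0}]}}

```text
clock: 18.65
position: [0.565, -0.1904, 0.1116]
tool_rot: [-3.141, 0.002, -1.474]
force: [-3.6, -0.2, 15.1]
grip_width: 0.0003
```

Firm stop reached at about 15 N, so I let go fully.

>>> {"api": "jog_arm", "payload": {"increments": [{"x": 0,"y": 0,"z": -3,"wx": 0,"wy": 0,"wz": 0,"claw": 0},{"x": 0,"y": 0,"z": -7,"wx": 0,"wy": 0,"wz": 0,"claw": 0},{"x": 0,"y": 0,"z": -12,"wx": 0,"wy": 0,"wz": 0,"claw": 0},{"x": 0,"y": 0,"z": -12,"wx": 0,"wy": 0,"wz": 0,"claw": 0},{"x": 0,"y": 0,"z": -12,"wx": 0,"wy": 0,"wz": 0,"claw": 0},{"x": 0,"y": 0,"z": -12,"wx": 0,"wy": 0,"wz": 0,"claw": 0},{"x": 0,"y": 0,"z": -12,"wx": 0,"wy": 0,"wz": 0,"claw": 0},{"x": 0,"y": 0,"z": -12,"wx": 0,"wy": 0,"wz": 0,"claw": 0},{"x": 0,"y": 0,"z": -12,"wx": 0,"wy": 0,"wz": 0,"claw": 0},{"x": 0,"y": 0,"z": -12,"wx": 0,"wy": 0,"wz": 0,"claw": 0}]}}

```text
clock: 19.9
position: [0.565, -0.1906, 0.2316]
tool_rot: [-3.141, 0.002, -1.474]
force: [0.1, -1.2, -0.4]
grip_width: -0.0
```

```bash
python3 - <<'E'
from h import *
f=grab('wrist','w12');g=grab('scene','s12');d=grab('side','d12');s=bot.observe(); print(s['clock'],s['position'],s['force'])
c=lambda i,x,y,w,h:cv2.resize(i[y:y+h,x:x+w,::-1],(400,300),interpolation=cv2.INTER_CUBIC)
cv2.imwrite('pics/cr12.png',np.vstack([np.hstack([c(g['pixels'],200,150,140,105),c(d['pixels'],250,160,140,105)]),np.hstack([c(f['pixels'],0,0,640,480),c(f['pixels'],220,150,200,150)])]))
E
```

```text
20.05 [ 0.56498749 -0.19061386  0.23166333] [ 0.20426206  0.84138333 -0.4285459 ]
```

View pics/cr12.png

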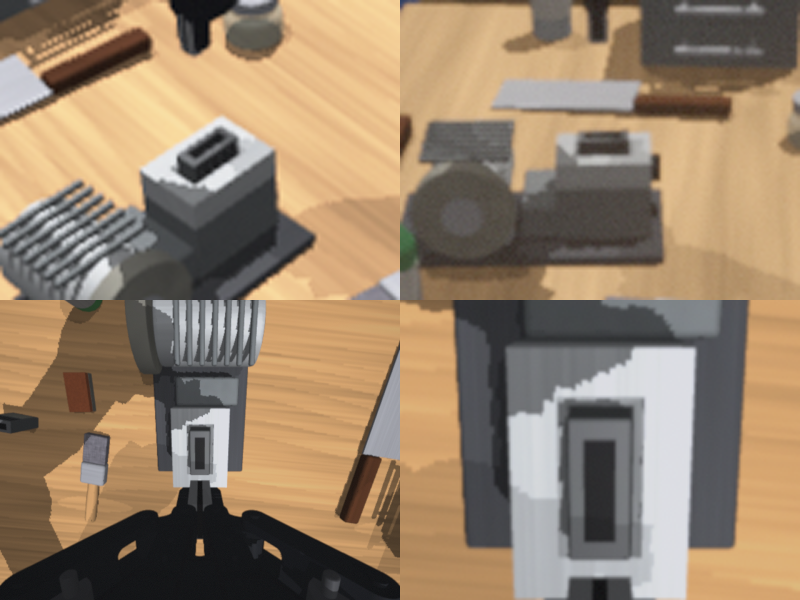

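```bash
python3 - <<'E'
from h import *
f=grab('wrist','w13');g=grab('scene','s13')
for a,b in(('w12','w13'),('s12','s13')):
    A=load(a)['pixels'].astype(int);B=load(b)['pixels'].astype(int);print(np.abs(A-B).mean())
f=load('w12');g=load('s12')
o1,d1=ray(f,320,245);o2,d2=ray(g,272.8,202.5)
t=np.linalg.lstsq(np.c_[d1,-d2],o2-o1,rcond=None)[0];p=o1+t[0]*d1;q=o2+t[1]*d2;print(p,q)
A=load('s0')['pixels'] if os.path.exists('pics/s0.pkl') else load('scene0')['pixels']
cv2.imwrite('pics/fin.png',np.hstack([cv2.resize(x[:,:,::-1],(400,300)) for x in (A,load('s13')['pixels'])]))
print(bot.observe()['clock'])
E
```

```text
0.6682139756944444
0.4187478298611111
[ 0.56331152 -0.19026607  0.11775649] [ 0.560762   -0.1892227   0.11843936]
20.15
```

View pics/fin.png

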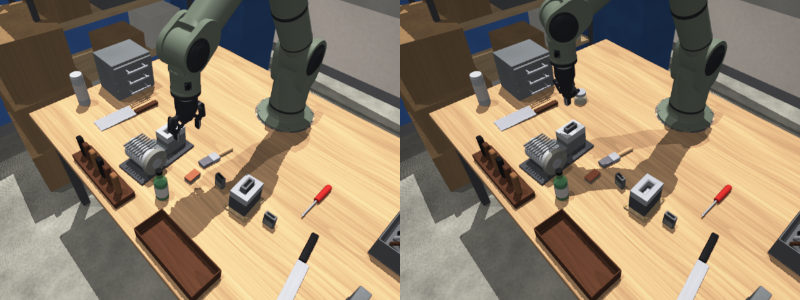

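```bash
python3 -c "
from workcell import bot
print(bot.job_done(), bot.observe()['clock'])"
```

```text
the job is handed in; nothing more can be done
the job is handed in; nothing more can be done
```

The honing cartridge is now in the sharpener's slot, held down by its catch, and I handed the job in at about 20 s of the 53 s allowed. No verdict is reported.

- **Dock:** I pressed the cartridge down to about 13 N, where the firm stop showed. It popped up, and I gripped it across its 24 mm (measured 23.6 mm) and lifted it out.
- **Sharpener:** I lowered it in, let go, and pressed slowly. The firm stop came about 33 mm down at about 15 N, and then I let go fully.

**Last checks:**
- The cartridge stayed down after release.
- Its top came out at z ≈ 0.118 m, about 13 mm above the sharpener's top face. The window is 0.107–0.1355 m.
- It looks upright and centred in the slot.
- The last frames, taken 0.1 s apart, showed no movement.
- The tool is clear at z = 0.23 m.
- The other things on the bench look where they were at the start.

**Disagreements:**
- The two rays used for that last measurement missed each other by about 3 mm. Its horizontal position is therefore only roughly confirmed; the insertion fit and the arm's own position readings agree with centred.
- Force readings while pressing ran about 2–3 N under the stated spring force. The true peaks may have been a little higher than read: about 16 N at the dock and 18 N at the sharpener.

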